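# Pin the swing arm of a mug rail

## Task

Take the steel pin out of its wooden block, thread it point down through the upper ear, the arm's eye and the lower ear of the mug-rail stand, and press it fully home so that its collar lies on the upper ear and its point has pushed the tell-tale cap down. The stand's head may sit a little higher or be turned a little to either side, so feel gently for the hole and never force the pin; let go of it at the end and leave the other things where they are.

Things in the scene. Friction and masses are not known exactly. Their poses are not given: they have to be found in the camera images.
- pin: loose steel hinge pin, upright, about 80 g. Origin on its axis at the underside of the collar; z along the axis, away from the point. Below: round shank 12 mm in diameter, 53 mm long. Above: collar 24 mm in diameter, 4 mm thick, then the round grip. It starts parked in the block, collar on the block's top.
- pin_point (a point): centre of the pin's flat point, 53 mm below the pin's origin; the point is 6 mm wide and widens to the 12 mm shank over 5 mm
- pin_grip (a point): on the pin's axis, 25 mm above its origin: middle of the dark round grip, 16 mm in diameter, which reaches from 4 to 46 mm above the origin
- block: fixed light wooden block 56 x 56 mm, 66 mm high, with an upright 13.5 mm hole in the middle of its top, in which the pin is parked. Origin: centre of the underside, on the counter. A microwave 0.3 m high stands behind and to the robot's left of it: come to the block from the robot's side.
- stand: fixed mug-rail stand. Origin: centre of the underside of its round dark foot (104 mm across), on the axis of the upright post, on the counter; -x is where the head points when straight. The head carries two level aluminium ears, 44 mm (along x) by 46 mm by 8 mm, with holes on one upright axis. The steel rail arm sticks out from between them to about -y, 113 mm from the hole.
- post_top (a point): on the post axis at the head's top, at lowest height. The head turns stiffly about this axis (0.4 N m, some 6 N at the hole) and was left anywhere up to 0.2 rad to either side of straight, and clamped 0 to 12 mm above its lowest height (it does not sink). Neither is measured. Nothing on the head is higher than the upper ear.
- straight_hole (a point): centre of the 14 mm hole on the upper ear's top IF the head were straight and at its lowest: 70 mm from the post axis, z = 115 mm, fixed to the foot. The true hole lies on the 70 mm arc about the post axis, up to 14 mm to either side, and 0 to 12 mm higher. The ears do not yield: over 40 N between pin and stand does damage.
- straight_eye (a point): top of the arm's eye (14 mm hole, 10 mm thick), straight and lowest, z = 99.5 mm; turned and raised with the head. A spring (1 N/mm, 4.5 N at rest) holds the eye 3 mm out of line along the arm, towards the arm's tip; the pin's point must wedge it into line (6 N sideways, some 5 to 15 N of push), after which the pin rubs on it.
- straight_lower (a point): centre of the 14 mm hole on the lower ear's top (ear 8 mm thick), straight and lowest, z = 81 mm; turned and raised with the head
- telltale (a joint): travel in m of the dark cap under the lower ear: 0 at the start, growing as the pin's point pushes it down (about 1.5 N; it stays where it is left). It is first touched when the collar is 4 mm above the upper ear, and reads about 0.004 when the collar lies on the ear.
- salt_shaker: loose glass salt shaker 44 x 44 x 90 mm, bystander; origin: centre of its underside
- white_beaker: loose white beaker 62 mm wide and high, bystander; origin: centre of its underside
- lemon: loose lemon 78 x 55 x 56 mm, bystander; origin: under its centre, on the counter
There are look-alikes about, which are no part of the job. Of the things shaped like the pin, the steel one is meant.

How it is judged:
By the outcome, as a careful person would: the job done as asked, in the order asked, and still so for the second after the job is handed in, with the robot touching nothing.
It also fails if it takes over 59 s, if anything falls off the work surface, if the arm or the gripper's body presses on something with over 40 N, if the wrist force passes 120 N, or if a joint passes its speed limit or range.

## Robot

A 6-joint arm with a two-finger parallel gripper is mounted at the origin on a cart in front of the work surface, level with it; the furniture and walls round the work are solid. World frame = base frame: x ahead of the robot, y to its left, z up, the work surface at z = 0. Lengths are in mm, angles in rad, forces in N, time in s.
With the tool pointing down it reaches from about 275 to 825 mm from the base axis. Payload 5.2 kg.
Tool frame: the origin (TCP) lies at the very end of the fingers, on their centre line; the grasp point (between the pads) lies 19 mm behind it; z points along the fingers, y is the line along which they close (so a half turn about z gives the same grasp; the last joint's range is limited). The gripper opens to 93 mm and grips with 3 to 60 N. Pads are 15 mm wide; open, the fingers measure 128 mm over their backs; the gripper's body (75 mm by 188 mm) begins 65 mm behind the grasp point.
Start: joints at [1.145, 0.259, 1.535, -0, 1.348, -0.203], TCP at [121.506, 536.415, 218.653] pointing down, gripper open.
Joint ranges: [-3.14, 3.14], [-0.91, 2.08], [0.19, 2.58], [-1.22, 4.36], [0.22, 2.71], [-3.12, 3.12]. Speed limits (rad/s): [2.57, 2.57, 3.14, 3.14, 3.14, 3.14].

## Interface

Orientations are given as [roll, pitch, yaw] about the fixed x, y, z axes, in that order (R = Rz(yaw) Ry(pitch) Rx(roll)).
In Python, from bench import robot gives the robot as it stands. The module is installed in compiled form; this text tells all that it offers. Calls block until the motion is done:
- robot.move_ptp(position, orientation): joint-space move of the TCP to a pose.
- robot.move_linear(position, ori=None, speed=150, f_stop=None): straight line of the TCP; ori=None keeps the orientation; speed is the mean speed in mm/s. With f_stop (N) it stops when the force on the tool has changed by that much, and returns True; else False.
- robot.move_j(angles): joint-space move.
- robot.move_gripper(opening): opening from 0.0 (shut) to 1.0 (fully open); the grip force is fixed at half the most; returns when the fingers have stopped.
- robot.sleep(seconds).
- robot.inverse_kinematics(position, orientation): joint angles nearest the present ones, or None.
- robot.get_image(name): name is "scene" or "side" or "wrist"; returns a dict with "img" (384x512x3 uint8, blue, green, red), "fovy" (degrees; the focal length in pixels is half the picture's height over the tangent of half this angle, whatever the lens; pixels are square), "cx", "cy" (the principal point, pixels), "k1" (the pictures are not rectified: a ray, as slopes to the right and down, at radius r is drawn at 1 + k1 r^2 times it, then the intrinsics apply), "eye" and "orientation" of the camera in the world. Camera axes: x right, y down, z forward; pixel columns grow to the right and rows downward; lengths in mm; the calibration is good to about 2 mm. A picture is of the moment at which its call begins. There is no depth.
A pose or a line that the arm cannot do raises robot.MotionError and nothing moves.
- robot.hand_in(): hands the job in; it is judged then, once.
Readings, each from a call of its own:
- robot.current_t(): time.
- robot.current_qpos(): joint angles.
- robot.current_joint_vel(): joint speeds.
- robot.current_joint_efforts(): joint torques, N m.
- robot.current_tcp_pos(): TCP position.
- robot.current_eef_rot(): TCP orientation.
- robot.current_contact_force(): force on the tool from outside, world axes, zero at the start.
- robot.current_ft_torque(): the same for the moment, N m.
- robot.current_gripper_width(): opening from 0.0 (shut) to 1.0 (fully open).
- robot.current_finger_force(): force on a finger pad.
Only numpy, scipy, OpenCV 4.12 (cv2) and the standard library are available. Lean on these libraries where they do the work, as an engineer would, in place of code of your own. Each camera call takes 0.05 s, during which the arm holds its last target. There are 200 camera calls.

## Working session

There is one attempt and no reset: what is moved stays moved. The work goes in short steps, each a Python script; the robot and the scene stay as the last script left them, time stands still between calls to the robot, and variables do not carry over. Pictures are saved under pics/ and viewed, at most 10 in all, crops included, and the job is handed in when it is done.

```bash
mkdir -p pics; cat > h.py <<'E'
import numpy as np, cv2
from scipy.spatial.transform import Rotation as R
from bench import robot
def ray(c,u,v):
    f=192/np.tan(np.radians(c["fovy"])/2)
    d=np.array([(u-c["cx"])/f,(v-c["cy"])/f]); s=d.copy()
    for _ in range(20): s=d/(1+c["k1"]*(s@s))
    o=np.array(c["orientation"],float)
    M=o if o.shape==(3,3) else R.from_euler('xyz',o).as_matrix()
    return np.array(c["eye"],float), M@np.array([s[0],s[1],1])
def onz(c,u,v,z):
    e,d=ray(c,u,v); return e+d*(z-e[2])/d[2]
def proj(c,p):
    o=np.array(c["orientation"],float)
    M=o if o.shape==(3,3) else R.from_euler('xyz',o).as_matrix()
    q=M.T@(np.array(p,float)-np.array(c["eye"])); s=q[:2]/q[2]; s=s*(1+c["k1"]*(s@s))
    f=192/np.tan(np.radians(c["fovy"])/2)
    return s*f+[c["cx"],c["cy"]]
def two(c1,p1,c2,p2):
    e1,d1=ray(c1,*p1);e2,d2=ray(c2,*p2)
    t=np.linalg.lstsq(np.c_[d1,-d2],e2-e1,rcond=None)[0]
    a=e1+t[0]*d1;b=e2+t[1]*d2
    return (a+b)/2,np.linalg.norm(a-b)
def snap(n,tag):
    c=robot.get_image(n); cv2.imwrite(f"pics/{tag}.png",c["img"])
    np.save(f"pics/{tag}.npy",c,allow_pickle=True); return c
def load(tag): return np.load(f"pics/{tag}.npy",allow_pickle=True).item()
E
python3 - <<'E'
from h import *
for n in("scene","side","wrist"):
    c=snap(n,n+"0"); print({k:c[k] for k in c if k!="img"})
a=cv2.imread("pics/scene0.png");b=cv2.imread("pics/side0.png")
cv2.imwrite("pics/a1.png",cv2.resize(a,(800,600)));cv2.imwrite("pics/b1.png",cv2.resize(b,(800,600)))
print(robot.current_eef_rot())
E
```

```text
{'fovy': 44.04617307904125, 'cx': 264.124978701255, 'cy': 189.0827644814493, 'k1': 0.04537641433083523, 'eye': array([327.4322882 , 366.13477088, 862.81063482]), 'orientation': array([-2.68309222,  0.00303429, -2.63667808])}
{'fovy': 44.19429078997652, 'cx': 259.5281897862344, 'cy': 191.5884426267517, 'k1': -0.004629421271155369, 'eye': array([180.11666327, 811.18289436, 450.13048751]), 'orientation': array([-1.95564624e+00, -1.37385883e-03, -2.73377033e+00])}
{'fovy': 70.45753201766897, 'cx': 257.4373323230124, 'cy': 193.05965664749513, 'k1': -0.06374970852825507, 'eye': array([ 53.50984478, 551.33807369, 384.81524948]), 'orientation': array([2.88409428e+00, 1.78095249e-03, 1.34743731e+00])}
[-3.14025195e+00 -2.41259247e-04  2.91874812e+00]
```

View pics/a1.png

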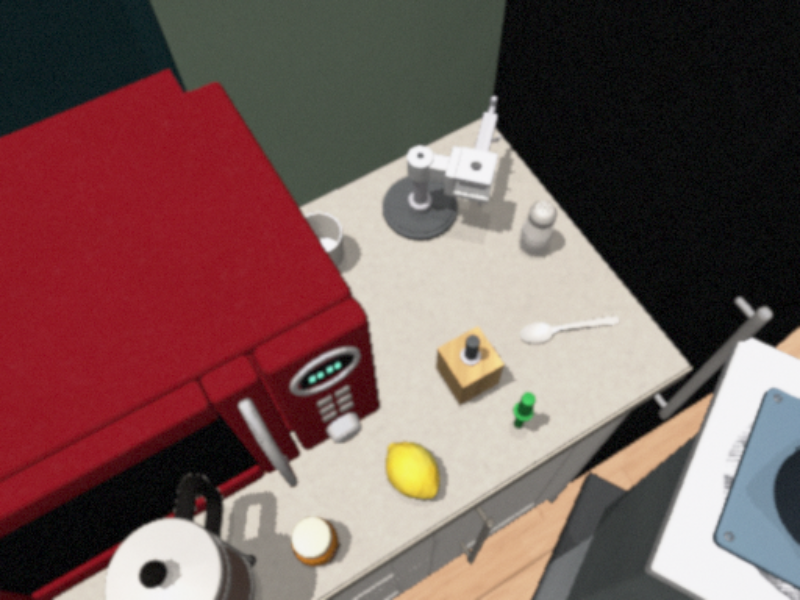

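View pics/b1.png

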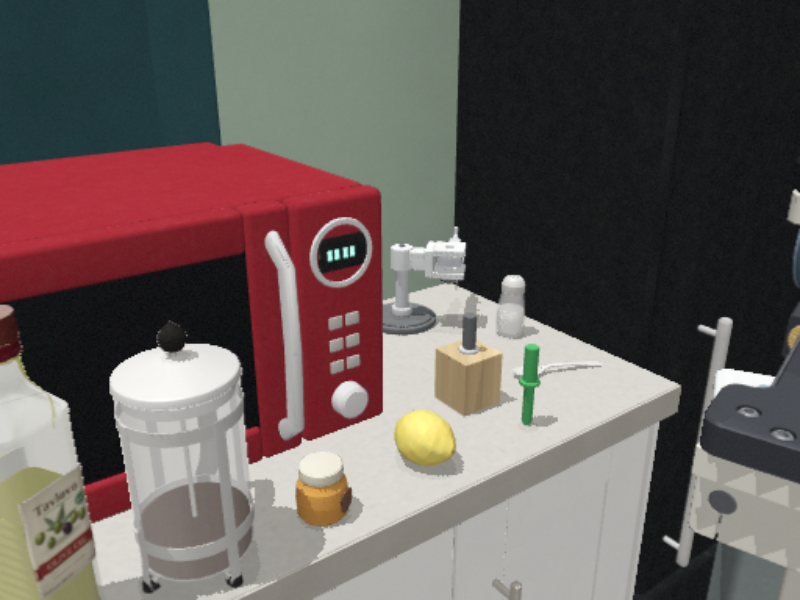

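The scene view shows the steel pin (dark grip at 472,345) in the block. The stand's post top is at (420,155), the ear hole at (476,166) and the foot centre at about (420,207). A green look-alike pin stands at (525,408). In the side view the pin's grip top is at (470,316), the post top at (402,247) and the upper ear at about (446,243).

```bash
python3 - <<'E'
from h import *
np.set_printoptions(precision=1,suppress=True)
a=load("scene0");b=load("side0");k=1.5625
S=lambda u,v:(u/k,v/k)
print("pin top",two(a,S(474,339),b,S(470,314)), "collar",two(a,S(471,357),b,S(468,349)))
print("pin top z112",onz(a,*S(474,339),112))
print("post top",two(a,S(420,155),b,S(402,246)))
for z in(115,121,127): print(z,"hole",onz(a,*S(476,166),z),"post",onz(a,*S(420,155),z))
print("foot",onz(a,*S(420,206),8), "block corners z66",[onz(a,*S(*p),66)[:2] for p in((437,357),(479,331),(503,365),(461,382))])
print("lemon",onz(a,*S(412,470),28),"salt",onz(a,*S(540,225),45),"green",onz(a,*S(524,408),40),"mw corner",onz(a,*S(352,300),300),onz(a,*S(378,408),0))
print("arm tip",onz(a,*S(493,100),100))
crop=a["img"][50:270,230:400]; 
cv2.imwrite("pics/c1.png",cv2.resize(a["img"][80:150,240:340],None,fx=8,fy=8,interpolation=cv2.INTER_CUBIC))
E
```

```text
pin top (array([423.9,  57.2, 112.4]), np.float64(0.21021715559974855)) collar (array([422.9,  61.2,  69.3]), np.float64(0.874141922834873))
pin top z112 [424.1  57.1 112. ]
post top (array([ 591.7, -127.7,  118.7]), np.float64(1.6692756058553302))
115 hole [ 525.6 -148.4  115. ] post [ 593.8 -129.9  115. ]
121 hole [ 524.  -144.3  121. ] post [ 591.7 -125.9  121. ]
127 hole [ 522.4 -140.2  127. ] post [ 589.6 -121.9  127. ]
foot [ 591.  -125.9    8. ] block corners z66 [array([457.1,  78.7]), array([429.4,  26.3]), array([386.4,  50.9]), array([419.1,  92.3])]
lemon [424.  198.3  28. ] salt [ 430.3 -153.5   45. ] green [344.4  76.4  40. ] mw corner [506.1 152.3 300. ] [499.2 147.3   0. ]
arm tip [ 557.6 -263.5  100. ]
```

View pics/c1.png

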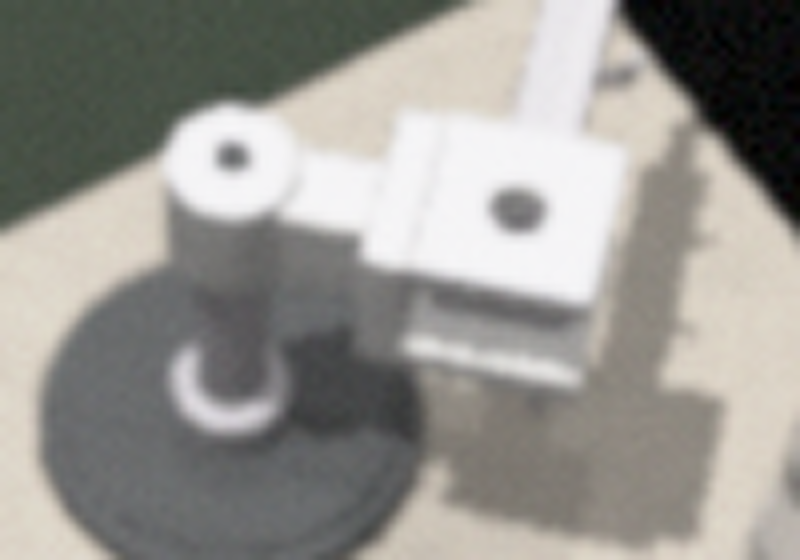

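The crop shows the post-top mark at (232,156), which is image (269,99.5), and the ear hole at (517,210), which is image (304.6,106.2). The head looks slightly turned. Next I'll take closer looks with the wrist camera over the block and the stand.

```bash
python3 - <<'E'
from h import *
np.set_printoptions(precision=2,suppress=True)
D=lambda y:[np.pi,0,y]
robot.move_linear([110,420,300]); 
robot.move_ptp([350,30,260],D(-2.87)); print(robot.current_t(),robot.current_qpos())
robot.move_gripper(0.45)
robot.move_ptp([480,-130,260],D(-2.87)); s1=snap("wrist","ws1")
robot.move_ptp([560,-150,260],D(-2.87)); s2=snap("wrist","ws2")
robot.move_ptp([410,60,200],D(-2.5)); p=snap("wrist","wp1")
print(robot.current_t(),robot.current_qpos(),robot.current_tcp_pos())
print(s1["eye"],s2["eye"],p["eye"])
print(proj(s1,[524,-144,121]),proj(s2,[524,-144,121]),proj(p,[424,58,112]))
m=lambda i:cv2.resize(i["img"],(400,300))
cv2.imwrite("pics/d1.png",np.vstack([np.hstack([m(s1),m(s2)]),np.hstack([m(p),m(p)*0])]))
E
```

```text
2.9333 [-0.23 -0.15  1.87  0.    1.42 -2.08]
6.3333 [-0.13  0.02  1.86 -0.    1.26 -2.34] [411.36  59.19 200.76]
[ 412.35 -148.37  426.68] [ 493.   -167.81  426.93] [354.94  17.3  367.63]
[235.69 216.23] [270.47 155.06] [249.51 204.88]
```

View pics/d1.png

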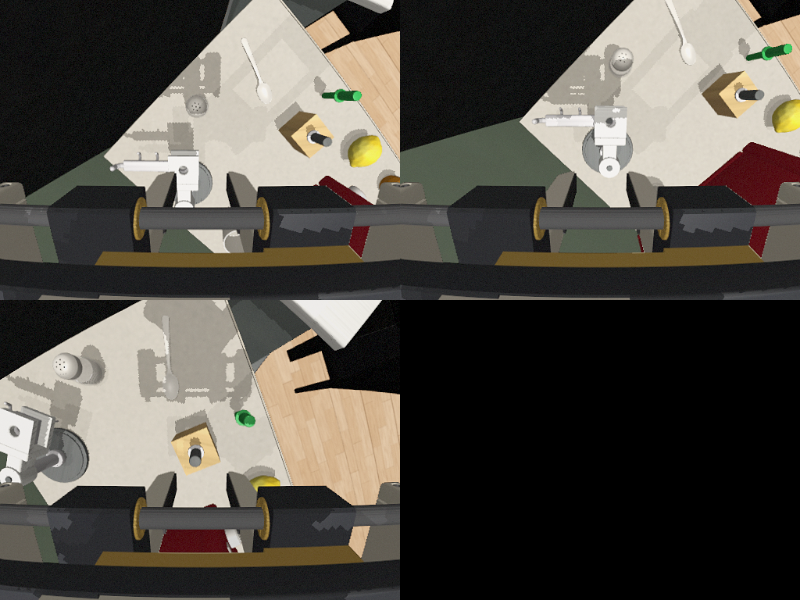

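The wrist views show the ear hole at image (234,219) in view 1 and (269,156) in view 2. The post-top mark is at about (237,260) in view 1 and (269,191) in view 2. The pin's grip top is at about (249,198) in the block view.

```bash
python3 - <<'E'
from h import *
np.set_printoptions(precision=2,suppress=True)
def blob(c,u,v,r=9,dark=True):
    g=cv2.cvtColor(c["img"],cv2.COLOR_BGR2GRAY)[v-r:v+r+1,u-r:u+r+1]
    t=(int(g.min())+int(g.max()))/2
    n,l,st,ce=cv2.connectedComponentsWithStats((g<t).astype(np.uint8))
    i=min(range(1,n),key=lambda i:np.hypot(*(ce[i]-r))-0.1*st[i,4]**.5)
    return ce[i]+[u-r,v-r],st[i,4]
a=load("scene0");s1=load("ws1");s2=load("ws2");p=load("wp1")
h=[blob(a,305,106),blob(s1,234,219),blob(s2,269,156)]
q=[blob(a,269,99,5),blob(s1,237,260,6),blob(s2,269,191,6)]
print(h);print(q)
print("hole s1s2",two(s1,h[1][0],s2,h[2][0]),"a-s1",two(a,h[0][0],s1,h[1][0]),"a-s2",two(a,h[0][0],s2,h[2][0]))
print("post s1s2",two(s1,q[1][0],s2,q[2][0]),"a-s2",two(a,q[0][0],s2,q[2][0]))
for z in (115,121,127):print(z,[onz(c,*x[0],z)[:2] for c,x in zip((a,s1,s2),h)],[onz(c,*x[0],z)[:2] for c,x in zip((a,s1,s2),q)])
# pin: dark grip near
g=cv2.cvtColor(p["img"],cv2.COLOR_BGR2GRAY)[185:220,235:268]
im=lambda c,u,v,s:cv2.resize(c["img"][v-s:v+s,u-s:u+s],(380,380),interpolation=cv2.INTER_CUBIC)
cv2.imwrite("pics/e1.png",np.hstack([im(p,249,203,32),im(s2,268,165,40)]))
E
```

```text
[(array([304.17, 105.9 ]), np.int32(29)), (array([233.  , 218.47]), np.int32(30)), (array([268.07, 155.95]), np.int32(98))]
[(array([268.64,  99.09]), np.int32(11)), (array([239.5, 257. ]), np.int32(2)), (array([271.85, 185.54]), np.int32(13))]
hole s1s2 (array([ 525.02, -146.61,  127.73]), np.float64(0.36995763072938914)) a-s1 (array([ 526.89, -146.2 ,  119.35]), np.float64(2.520700545792817)) a-s2 (array([ 525.86, -146.17,  118.67]), np.float64(0.1522500762551509))
post s1s2 (array([ 547.58, -134.03,  170.59]), np.float64(8.564366240327193)) a-s2 (array([ 575.34, -128.67,  117.81]), np.float64(34.51745137967595))
115 [array([ 526.77, -148.71]), array([ 529.86, -146.35]), array([ 526.33, -145.9 ])] [array([ 594.25, -129.96]), array([ 578.  , -125.75]), array([ 558.59, -131.9 ])]
121 [array([ 525.17, -144.58]), array([ 527.6 , -146.39]), array([ 525.69, -146.32])] [array([ 592.11, -125.98]), array([ 574.81, -126.18]), array([ 557.32, -132.59])]
127 [array([ 523.57, -140.45]), array([ 525.34, -146.43]), array([ 525.05, -146.74])] [array([ 589.96, -122.  ]), array([ 571.62, -126.62]), array([ 556.06, -133.28])]
```

View pics/e1.png

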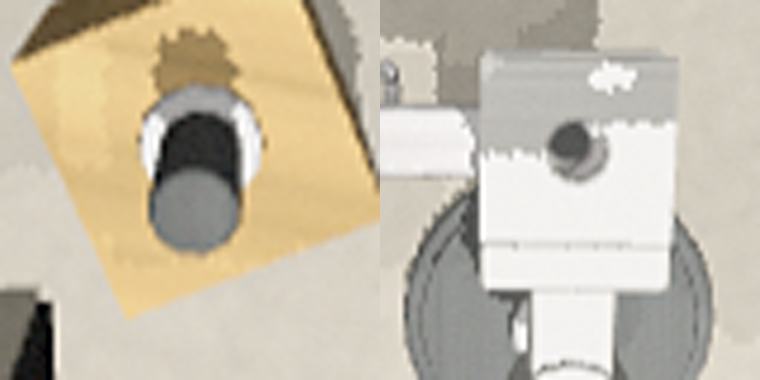

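The left crop shows the pin's grip top at image (249.8,206.7) and the collar at (251.0,195.1). The right crop shows the ear hole's full circle at image (269.7,156.6) in view 2, with a shadow across it.

```bash
python3 - <<'E'
from h import *
np.set_printoptions(precision=2,suppress=True)
a=load("scene0");b=load("side0");s1=load("ws1");s2=load("ws2");p=load("wp1")
print("pin top",onz(p,249.84,206.7,112),"collar",onz(p,251,195.1,70), two(p,(249.84,206.7),a,(474/1.5625,339/1.5625)))
h=(269.7,156.6)
print(two(a,(304.4,106.1),s2,h)); print([onz(s2,*h,z)[:2] for z in(115,121,127)])
# approx tool offset check of wrist calibration
D=lambda y:[np.pi,0,y]
print([robot.inverse_kinematics([x,y,75],D(-2.5)) is not None for x,y in[(424,59)]], [robot.inverse_kinematics([527,-145,150],D(-2.9))])
E
```

```text
pin top [425.32  59.37 112.  ] collar [424.97  59.17  70.  ] (array([423.82,  58.73, 116.28]), np.float64(0.6412803341054276))
(array([ 525.29, -144.47,  120.74]), np.float64(1.290069595805925))
[array([ 526.54, -143.89]), array([ 525.9 , -144.35]), array([ 525.25, -144.81])]
[True] [array([-0.47,  0.31,  1.64,  0.  ,  1.19, -2.29])]
```

```bash
python3 - <<'E'
from h import *
np.set_printoptions(precision=2,suppress=True)
D=lambda y:[np.pi,0,y]
robot.move_linear([424.8,59.2,130],D(-2.5))
print(robot.move_linear([424.8,59.2,74],speed=60,f_stop=8),robot.current_tcp_pos(),robot.current_contact_force())
robot.move_gripper(0.0)
print("grip",robot.current_gripper_width()*93,robot.current_finger_force(),robot.current_contact_force(),robot.current_ft_torque(),robot.current_tcp_pos(),robot.current_eef_rot())
print(robot.move_linear([424.8,59.2,84],speed=30,f_stop=15),robot.current_contact_force(),robot.current_ft_torque(),robot.current_gripper_width()*93)
print(robot.current_t())
E
```

```text
False [425.13  59.18  74.27] [ 0.45  0.43 -0.28]
grip 15.680549402471465 30.000172555446625 [-0.19  0.32  1.48] [0.09 0.17 0.02] [424.88  59.21  74.14] [-3.14  0.   -2.5 ]
False [ 0.53  0.04 -0.41] [ 0.1   0.04 -0.07] 15.433599614820285
9.0667
```

```bash
python3 - <<'E'
from h import *
np.set_printoptions(precision=2,suppress=True)
D=lambda y:[np.pi,0,y]
robot.move_linear([424.8,59.2,205],speed=120)
robot.move_ptp([525.8,-144.4,200],D(-2.89)); robot.sleep(0.4)
print(robot.current_t(),robot.current_contact_force(),robot.current_tcp_pos(),robot.current_gripper_width()*93)
a=snap("scene","h_sc");b=snap("side","h_si");w=snap("wrist","h_w")
T=np.array(robot.current_tcp_pos())
for c in(a,b,w): print(proj(c,T-[0,0,61]),proj(c,[525.8,-144.4,120]),proj(c,T+[0,0,27]))
im=lambda c,u,v,s:cv2.resize(c["img"][v-s:v+s,u-s:u+s],(390,390),interpolation=cv2.INTER_CUBIC)
cv2.imwrite("pics/f1.png",np.hstack([im(b,285,145,40),im(w,250,190,60)]))
E
```

```text
11.5333 [-0.61  0.36 -0.81] [ 525.81 -143.65  200.33] 15.88687935802811
[304.48 100.09] [303.8  106.15] [308.31  68.39]
[286.89 150.25] [286.73 158.38] [287.82 111.24]
[258.08 203.68] [257.79 197.68] [258.27 249.28]
```

View pics/f1.png

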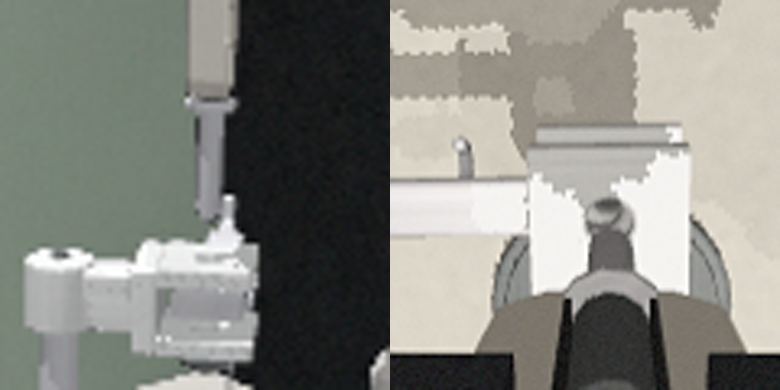

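The side crop shows the pin hanging upright in the gripper with its tip at image (287,150), as predicted. The wrist crop shows the tip right over the hole at (258,196). Next is a gentle guarded descent.

```bash
cat >> h.py <<'E'
F=lambda:np.array(robot.current_contact_force())
def descend(p,zend,f0,step=1.5,fmax=12,gain=0.06,dead=1.5,speed=20,log=True):
    """step down, giving way sideways to the measured force; stops at fmax upward"""
    p=np.array(p,float)
    while p[2]>zend:
        p[2]=max(zend,p[2]-step)
        robot.move_linear(p.tolist(),speed=speed,f_stop=fmax+8)
        f=F()-f0; l=f[:2]; n=np.hypot(*l)
        if log: print("%.1f"%robot.current_t(),p,f,np.array(robot.current_tcp_pos())[2].round(1))
        if f[2]>fmax: return p,False
        if n>dead: p[:2]+=np.clip(gain*l*(n-dead)/n,-.5,.5)
    return p,True
E
python3 - <<'E'
from h import *
np.set_printoptions(precision=1,suppress=True)
f0=F(); print(f0)
p,ok=descend([525.8,-144.4,190],170,f0,step=2,fmax=6)
print(ok,p,robot.current_tcp_pos(),robot.current_ft_torque())
E
```

```text
[ 0.2 -0.3 -0.9]
12.4 [ 525.8 -144.4  188. ] [-0.2  0.4  0.2] 188.0
12.7 [ 525.8 -144.4  186. ] [ 0.5  0.4 -0.2] 185.9
12.9 [ 525.8 -144.4  184. ] [-0.3  0.6 -0. ] 183.8
13.2 [ 525.8 -144.4  182. ] [-1.4  0.3  0.1] 181.8
13.4 [ 525.8 -144.4  180. ] [-1.   0.1  0.8] 179.8
13.7 [ 525.8 -144.4  178. ] [-1.2  1.8 -0.3] 177.8
13.9 [ 525.8 -144.4  176. ] [-0.8  0.2  0.5] 175.8
14.2 [ 525.8 -144.4  174. ] [-0.2  1.  -0.2] 173.8
14.4 [ 525.8 -144.4  172. ] [-0.1  0.2 -0.3] 171.8
14.7 [ 525.8 -144.4  170. ] [ 0.   0.  -0.5] 169.8
True [ 525.8 -144.4  170. ] [ 525.7 -144.3  169.8] [-0.  0. -0.]
```

```bash
python3 - <<'E'
from h import *
np.set_printoptions(precision=1,suppress=True)
f0=np.array([0,0,-.9])
p,ok=descend([525.8,-144.4,170],146,f0,step=1.5,fmax=18,dead=2.5)
print(ok,p,robot.current_tcp_pos(),robot.current_ft_torque(),robot.current_gripper_width()*93)
E
```

```text
14.9 [ 525.8 -144.4  168.5] [-0.2  0.5 -0.6] 168.4
15.2 [ 525.8 -144.4  167. ] [-0.2  0.5 -0. ] 166.9
15.4 [ 525.8 -144.4  165.5] [0.5 0.4 0.2] 165.4
15.7 [ 525.8 -144.4  164. ] [ 0.2 -0.3  1.5] 164.1
15.9 [ 525.8 -144.4  162.5] [-1.6 -1.9  3.4] 162.8
16.2 [ 525.8 -144.4  161. ] [-0.7 -3.   2.1] 161.0
16.4 [ 525.8 -144.4  159.5] [-0.5 -3.2  2.4] 159.4
16.7 [ 525.8 -144.5  158. ] [-0.9 -3.5  3.4] 157.9
16.9 [ 525.8 -144.5  156.5] [ 0.3 -4.9  3. ] 156.4
17.2 [ 525.8 -144.7  155. ] [-0.4 -3.1  2.7] 154.9
17.4 [ 525.8 -144.7  153.5] [ 0.1 -3.9  2.6] 153.4
17.7 [ 525.8 -144.8  152. ] [-1.5 -3.5  2.5] 151.8
17.9 [ 525.7 -144.9  150.5] [-1.1 -3.6  2.5] 150.4
18.2 [ 525.7 -145.   149. ] [-0.7 -3.   3.2] 148.9
18.4 [ 525.7 -145.   147.5] [-0.2 -3.5  3.2] 147.4
18.7 [ 525.7 -145.   146. ] [-0.9 -2.   3.6] 145.9
True [ 525.7 -145.   146. ] [ 525.7 -145.   145.9] [-0.7  0.2 -0. ] 15.47533252198485
```

```bash
python3 - <<'E'
from h import *
np.set_printoptions(precision=1,suppress=True)
f0=np.array([0,0,-.9])
p,ok=descend([525.7,-145,146],133,f0,step=1.5,fmax=15,dead=2.5)
if ok: p,ok=descend(p,118,f0,step=0.7,fmax=14,dead=2.5)
print(ok,p,robot.current_tcp_pos(),robot.current_ft_torque(),robot.current_gripper_width()*93)
E
```

```text
18.9 [ 525.7 -145.   144.5] [-1.3 -3.9  3.1] 144.4
19.2 [ 525.7 -145.1  143. ] [-0.6 -3.1  3. ] 142.9
19.4 [ 525.7 -145.1  141.5] [-0.9 -3.8  3.1] 141.4
19.7 [ 525.6 -145.2  140. ] [ 0.2 -2.7  3. ] 139.8
19.9 [ 525.6 -145.2  138.5] [-1.  -3.2  3.7] 138.3
20.2 [ 525.6 -145.3  137. ] [-0.7 -2.5  3.2] 136.8
20.4 [ 525.6 -145.3  135.5] [-0.7 -2.1  2.9] 135.4
20.7 [ 525.6 -145.3  134. ] [-0.5 -2.3  2.9] 133.9
20.9 [ 525.6 -145.3  133. ] [-1.5 -2.2  4.6] 133.0
21.2 [ 525.6 -145.3  132.3] [-1.5 -2.4  6.8] 132.4
21.4 [ 525.6 -145.3  131.6] [-1.8 -2.4  6. ] 131.8
21.7 [ 525.6 -145.3  130.9] [-2.  -2.2  5.9] 131.1
21.9 [ 525.6 -145.3  130.2] [-1.8 -2.5  6. ] 130.4
22.2 [ 525.6 -145.4  129.5] [-1.1 -2.3  5.3] 129.7
22.4 [ 525.6 -145.4  128.8] [-3.3 -2.   9.6] 129.5
22.7 [ 525.5 -145.4  128.1] [-4.9 -1.5 13.6] 129.4
22.9 [ 525.3 -145.5  127.4] [-5.2 -1.8 16.9] 129.2
False [ 525.3 -145.5  127.4] [ 525.4 -145.7  129.2] [-0.2  1.   0. ] 15.45550636428942
```

The cap's resistance began at TCP z≈133.2 and the firm stop came at 129.4, which matches 4 mm of cap travel with the collar seated. Now I'll relax the push, release, retreat and check.

```bash
python3 - <<'E'
from h import *
np.set_printoptions(precision=1,suppress=True)
robot.move_linear([525.6,-145.4,128.9],speed=20); print(F(),robot.current_tcp_pos())
robot.move_gripper(0.45); robot.sleep(.3); print(F(),robot.current_gripper_width()*93)
print(robot.move_linear([525.6,-145.4,200],speed=100,f_stop=8))
robot.move_linear([440,-100,280]); robot.sleep(.3)
b=snap("side","z_si");w=snap("wrist","z_w");a=snap("scene","z_sc");print(robot.current_t(),F())
print([proj(c,[525.8,-145,121]) for c in(a,b,w)])
im=lambda c,u,v,s:cv2.resize(c["img"][v-s:v+s,u-s:u+s],(390,390),interpolation=cv2.INTER_CUBIC)
cv2.imwrite("pics/g1.png",np.hstack([im(b,285,155,45),im(a,300,110,60)]))
E
```

```text
[-3.1 -1.9  9.2] [ 525.5 -145.5  129.5]
[ 0.  -0.5 -0.2] 42.009097276435654
False
26.4333 [-0.7  0.1 -0.2]
[array([304. , 105.6]), array([286.8, 157.9]), array([207.9, 234.9])]
```

View pics/g1.png

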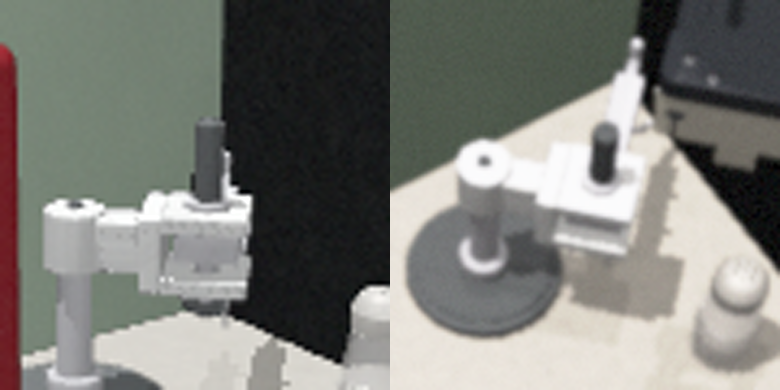

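The pictures show the pin upright in the head with its collar on the upper ear and the cap pushed down below the lower ear. The gripper is clear of it and the salt shaker has not moved.

```bash
python3 -c "
from bench import robot
print(robot.hand_in())"
```

```text
the job is handed in; nothing more can be done
None
```

The steel pin is threaded through both ears and the eye, with its collar on the upper ear and the tell-tale cap pushed down about 4 mm by the force readings; I let go of it and handed the job in at about 26 s.

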